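Put two spare globe bulbs away in the pocketed tray

TASK

Put away the two glass globe bulbs that stand in cork rings on the bench: gently set the big one into the empty wide pocket of the wooden tray and the small one into the empty narrow pocket, each with its metal cap pointing up. They are fragile: never let them fall onto the bench, and do not drop them onto the tray or press them against it.

Things in the scene. Friction and masses are not known exactly. Their poses are not given: they have to be found in the camera images.
- big_bulb: Big opal-white globe bulb, globe 60 mm in diameter, 60 g, cap up in a fixed cork ring (60 mm wide, 26 mm high). Origin: the globe's centre, at first 50 mm above the bench; z points through the cap. Round metal cap, 26 mm in diameter, to grip from above: 34 to 60 mm above the origin, with a stud up to 64; globe and neck lie below 34.
- small_bulb: The same but smaller: globe 45 mm, 35 g, cap 17 mm in diameter from 27 to 50 mm above the globe's centre (its origin, at first 40 mm above the bench), stud up to 54; globe and neck below 27. In another such ring. A third ring holds a turned wooden finial, a ball with a stem, not a bulb; the three may swap places.
- tray: Fixed wooden tray 190 x 190 x 26 mm; origin under its centre, z up, x roughly away from the robot. Four round pockets 19 mm deep: wide (44 mm bore) at x +42 mm, narrow (32 mm) at x -42. Empty: wide (+42, +42), narrow (-42, -42); the other two hold bulbs like these. Globes rest on the pocket's edge: origin of a seated big bulb 46 mm, small 42 mm above the tray's origin.
Mind the look-alikes: they are no part of the job. Leave any green, turquoise or yellow look-alike of the small_bulb alone.

How it is judged:
At the end, for the whole second after the job is handed in: The big bulb rests in the empty wide pocket and the small bulb in the empty narrow pocket: each globe's centre within 10 mm of the pocket's centre along each side of the tray and within 6 mm of its seated height, cap up within 0.5 rad (28 degrees), released and at rest (x of big_bulb in the frame of tray between 0.032 and 0.052 m and y of big_bulb in the frame of tray between 0.032 and 0.052 m and z of big_bulb in the frame of tray between 0.0405 and 0.0525 m and angle between each of big_bulb, small_bulb's own z axis and vertical below 0.5 rad and linear speed of each of big_bulb, small_bulb below 0.03 m/s and x of small_bulb in the frame of tray between -0.052 and -0.032 m and y of small_bulb in the frame of tray between -0.052 and -0.032 m and z of small_bulb in the frame of tray between 0.0359 and 0.0479 m); the robot touches nothing.
It fails at once if the big bulb is let fall onto the tray from more than about 10 mm (it comes down there at over 0.45 m/s) (z of big_bulb in the frame of tray below 0.0615 m and x of big_bulb in the frame of tray between -0.095 and 0.095 m and y of big_bulb in the frame of tray between -0.095 and 0.095 m and linear speed of big_bulb above 0.45 m/s).
It fails at once if the small bulb is let fall onto the tray from more than about 10 mm (it comes down there at over 0.45 m/s) (z of small_bulb in the frame of tray below 0.0569 m and x of small_bulb in the frame of tray between -0.095 and 0.095 m and y of small_bulb in the frame of tray between -0.095 and 0.095 m and linear speed of small_bulb above 0.45 m/s).
It fails at once if a bulb is pressed or knocked against the tray with more than 25 N (contact force between any of big_bulb, small_bulb and tray above 25 N).
It fails at once if a bulb falls onto the bench (height (world z) of big_bulb below 0.036 m or height (world z) of small_bulb below 0.028 m).
It also fails if it takes over 64 s, if anything falls off the work surface, if the arm or the gripper's body presses on something with over 40 N, if the wrist force passes 120 N, or if a joint passes its speed limit or range.

ROBOT

A 6-joint arm with a two-finger parallel gripper is mounted at the origin on the work surface. World frame = base frame: x ahead of the robot, y to its left, z up, the work surface at z = 0. Lengths are in m, angles in rad, forces in N, time in s.
With the tool pointing down it reaches from about 0.4 to 0.825 m from the base axis. Payload 7 kg.
Tool frame: the origin (TCP) lies at the very end of the fingers, on their centre line; the grasp point (between the pads) lies env.hold_point_z behind it (env.hold_point_z is the distance from the TCP to the grasp point, in m); z points along the fingers, y is the line along which they close (so a half turn about z gives the same grasp; the last joint's range is limited). The gripper opens to 85 mm and grips with 20 to 120 N. Pads are 22 mm wide; open, the fingers measure 114 mm over their backs; the gripper's body (76 mm by 85 mm) begins 54 mm behind the grasp point. The pads swing forward as they close: fully open they stand 13 mm farther back than shut.
Start: joints at [1.54, 0.359, 0.012, 0, -1.224, -0.288], TCP at [0.212, 0.641, 0.231] pointing down, gripper open.
Joint ranges: [-3.07, 3.07], [-1.43, 2.12], [-1.02, 1.25], [-3.03, 1.67], [-3.05, -0], [-3.03, 3.03]. Speed limits (rad/s): [2.39, 2.39, 3.01, 3.14, 3.14, 3.14].

INTERFACE

Orientations are given as a rotation vector (axis times angle).
In Python, from workcell import readout, optics, sign_off, env gives the robot as it stands.
- The arm moves only by the tool apply_moves, never from a script. Its argument "increments" is one flat list of numbers, 5 for each row, row after row: the shift along the tool's x, y, z in units of 30 mm (1.0 is 30 mm), then the turn about the tool's z in units of 8 degrees (1.0 is 8 degrees), then the closure, from 0 (fully open) to 1 (shut). A call has 1 to 10 rows; each row shifts and turns the commanded pose from where the row before left it, along the tool's axes as they then stand; what a row does not reach is not made up. A row lasts 1/10 s, in which the tool goes at most 50 mm and 8.59 degrees, less where a joint would pass 70% of its speed; a pose out of reach is approached as far as the arm can. A call is refused whole if a number of a shift passes 1 or a number of a turn 1, either way. A call with a gripper value outside its range is refused whole. The fingers move at their own pace and stop on an object; "squeeze" is the grip in N (left out, the last holds). Time passes only in rows, so rows that do not move let the fingers close. It gives the time, the measured TCP pose, the force, the opening and the grip force at its end, in the units of the state.
- readout.sense(): the state, without advancing time (a new reading comes with each control period).
- optics.get_image(name): name is "scene" or "top" or "wrist"; returns a dict with "color" (400x640x3 uint8, blue, green, red), "intrinsics" (3x3 intrinsics, pixels), "R" (3x3) and "t" (3): a world point X has camera coordinates R X + t; the wrist camera has in their place "T_tool_cam" (4x4, takes a point from camera to tool coordinates, whose origin is the TCP and whose axes are the flange's). Camera axes: x right, y down, z forward; pixel columns grow to the right and rows downward; lengths in m; the calibration is good to about 2 mm. A picture is of the moment at which its call begins: read the wrist's pose just before it. There is no depth.
- sign_off(): hands the job in; it is judged then, once.
The state is a dict: "time_s": time; "joint_pos": joint angles; "dq": joint speeds; "joint_efforts": joint torques, N m; "tcp_pos": TCP position; "orientation": TCP orientation; "ft_force": force on the tool from outside, world axes, zero at the start; "torque": the same for the moment, N m; "gripper_width": finger opening in m; "gripper_force": force on a finger pad.
Only numpy, scipy, OpenCV 4.12 (cv2) and the standard library are available. Lean on these libraries where they do the work, as an engineer would, in place of code of your own. Each camera call takes 0.05 s, during which the arm holds its last target. There are 200 camera calls.

## Working session

There is one attempt and no reset: what is moved stays moved. The work goes in short steps, Python scripts to look and compute and a tool call to move; the robot and the scene stay as the last step left them, time stands still between calls to the robot, and variables do not carry over. Pictures are saved under pics/ and viewed, at most 10 in all, crops included, and the job is handed in when it is done.

Besides the shell and the picture viewer there is one more tool, called after "Emit:" as name(argument=value, ...) on one line, values as JSON. apply_moves: Moves the arm, as the interface text tells. Its arguments: {"type":"object","properties":{"increments":{"type":"array","items":{"type":"number"}},"squeeze":{"type":"number"}},"required":["increments"]}

```bash
mkdir -p pics; python3 - <<'E'
from workcell import readout, optics, env
import cv2
s=readout.sense();print({k:s[k] for k in('time_s','tcp_pos','orientation','gripper_width')},env.hold_point_z)
for n in('scene','top'):
    d=optics.get_image(n);cv2.imwrite(f'pics/{n}0.png',d['color']);print(n,d['intrinsics'],d['R'],d['t'])
print(optics.get_image('wrist')['T_tool_cam'])
E
```

```text
{'time_s': 0.0, 'tcp_pos': array([0.21144508, 0.64053251, 0.23035669]), 'orientation': array([ 3.10012016e+00, -4.98551328e-01, -1.74557101e-04]), 'gripper_width': 0.08544801218912106} 0.0187
scene [[440.68370006   0.         319.84443218]
 [  0.         440.68370006 211.96956455]
 [  0.           0.           1.        ]] [[-0.62157384  0.78334801 -0.00344224]
 [ 0.56730913  0.44711163 -0.69155733]
 [-0.54019099 -0.43180676 -0.72231337]] [ 0.39794357 -0.2878788   1.21036884]
top [[483.67756359   0.         327.88155372]
 [  0.         483.67756359 206.02825978]
 [  0.           0.           1.        ]] [[-0.02403584 -0.99966457 -0.00964501]
 [-0.99175676  0.02505812 -0.12566073]
 [ 0.12586027  0.00654514 -0.99202639]] [-0.01546471  0.61541526  0.89042008]
[[ 2.73640708e-04 -9.44492179e-01 -3.28533787e-01  8.49274809e-02]
 [ 9.99999933e-01  3.38065617e-04 -1.38980049e-04  4.39053052e-04]
 [ 2.42331547e-04 -3.28533727e-01  9.44492208e-01 -1.44547339e-01]
 [ 0.00000000e+00  0.00000000e+00  0.00000000e+00  1.00000000e+00]]
```

View pics/top0.png

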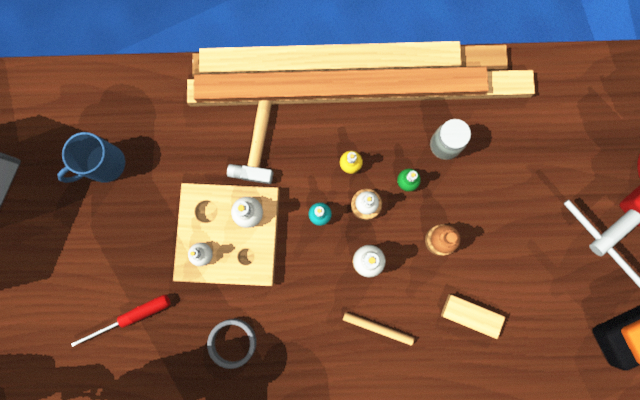

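View pics/scene0.png

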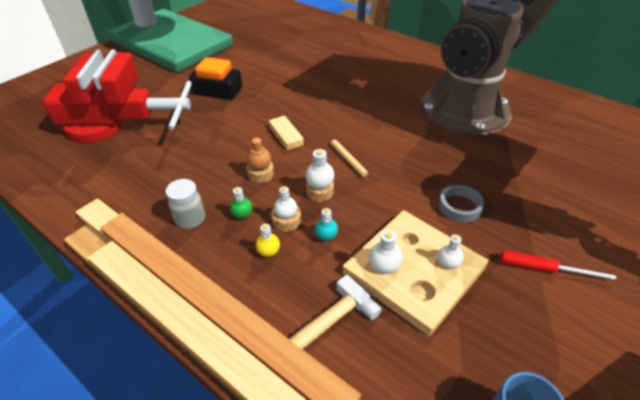

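Top view: white bulbs in cork rings are at (369,261), the larger, which fits big_bulb, and (367,204), smaller and showing its cork ring, which fits small_bulb. The finial is at (443,240). The green (408,180), turquoise (320,214) and yellow (351,162) look-alikes stay untouched. The tray's empty pockets are wide (206,211) and narrow (246,256). I'll confirm with one enlarged crop.

```bash
python3 - <<'E'
import cv2,numpy as np
a=cv2.imread('pics/top0.png');
l=cv2.resize(a[176:292,168:284],None,fx=3.4,fy=3.4,interpolation=cv2.INTER_CUBIC)
r=cv2.resize(a[176:292,310:426],None,fx=3.4,fy=3.4,interpolation=cv2.INTER_CUBIC)
s=cv2.imread('pics/scene0.png');s=s[130:250,220:356]
cv2.imwrite('pics/crop.png',np.hstack([l,r]))
cv2.imwrite('pics/crops.png',cv2.resize(s,None,fx=5,fy=5,interpolation=cv2.INTER_CUBIC))
E
```

```text
(no output)
```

View pics/crop.png

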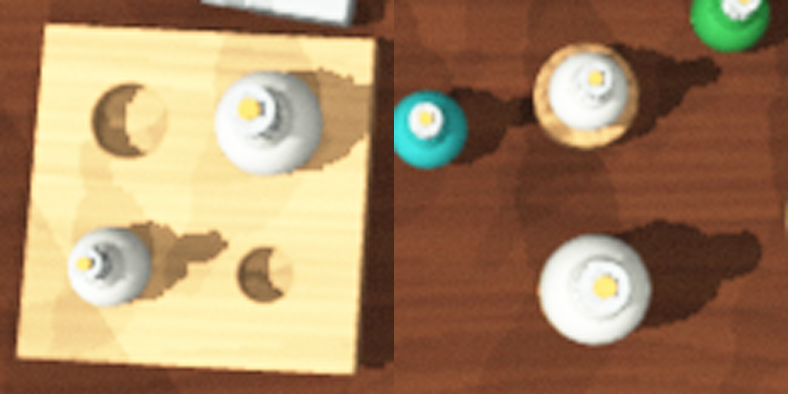

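View pics/crops.png

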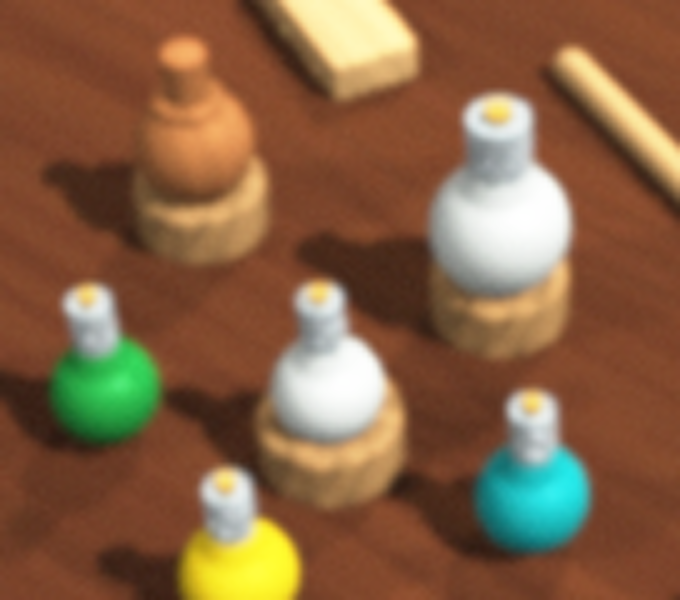

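The crop confirms it: both targets are opal white and sit in cork rings. The big bulb's stud is at about (371.7,260.1) and the small one's at (369.1,198.6). Pocket centres and tray corners are also clear.

```bash
cat > h.py <<'E'
import numpy as np
from workcell import optics
def ray(K,R,t,uv,z):
    c=-R.T@t; d=R.T@np.linalg.inv(K)@np.array([uv[0],uv[1],1.]); return (c+d*(z-c[2])/d[2])[:2]
E
python3 - <<'E'
from h import *
from scipy.spatial.transform import Rotation as Ro
from workcell import readout
T=optics.get_image('top');S=optics.get_image('scene')
g=lambda d,uv,z:ray(d['intrinsics'],d['R'],d['t'],uv,z)
L=lambda u,v:(u/3.4+168-.35,v/3.4+176-.35)
R=lambda u,v:((u-394)/3.4+310-.35,v/3.4+176-.35)
C=lambda u,v:(u/5+220-.4,v/5+130-.4)
p=lambda n,x:print(n,np.round(x,4))
p('big stud',g(T,R(605,287),.114));p('big globe',g(T,R(595,290),.05));p('big stud S',g(S,C(497,108),.114));p('big globe S',g(S,C(501,222),.05))
p('sm stud',g(T,R(596,78),.094));p('sm globe',g(T,R(590,90),.04));p('sm stud S',g(S,C(319,291),.094));p('sm globe S',g(S,C(328,386),.04))
p('turq',g(T,R(430,130),.0225));p('green',g(T,R(730,14),.0225));p('yellow S',g(S,C(241,571),.0225))
c=np.array([g(T,L(*q),.026) for q in((46,25),(375,40),(355,373),(17,357))])
p('corners',c);m=c.mean(0);p('tray',m)
x=(c[0]+c[1]-c[2]-c[3])/2;y=(c[0]+c[3]-c[1]-c[2])/2
p('len',[np.linalg.norm(x),np.linalg.norm(y),np.arctan2(x[1],x[0]),np.arctan2(-y[0],y[1])])
a=(np.arctan2(x[1],x[0])+np.arctan2(-y[0],y[1]))/2
r=np.array([[np.cos(a),-np.sin(a)],[np.sin(a),np.cos(a)]])
p('wide calc',m+r@[.042,.042]);p('narrow calc',m-r@[.042,.042])
p('wide seen',g(T,L(131,120),.026));p('narrow seen',g(T,L(265,274),.026))
p('toolR',Ro.from_rotvec(readout.sense()['orientation']).as_matrix())
E
```

```text
big stud [ 0.5087 -0.105 ]
big globe [ 0.5081 -0.1046]
big stud S [ 0.5107 -0.1045]
big globe S [ 0.5076 -0.1051]
sm stud [ 0.6195 -0.1057]
sm globe [ 0.6203 -0.1064]
sm stud S [ 0.6218 -0.1041]
sm globe S [ 0.6205 -0.105 ]
turq [ 0.6018 -0.0152]
green [ 0.6649 -0.1901]
yellow S [ 0.7037 -0.0773]
corners [[0.6693 0.2566]
 [0.6557 0.0664]
 [0.4665 0.0797]
 [0.4799 0.2703]]
tray [0.5678 0.1682]
len [ 0.1898  0.1909 -0.0713 -0.071 ]
wide calc [0.6127 0.2072]
narrow calc [0.523  0.1293]
wide seen [0.6128 0.2069]
narrow seen [0.523  0.1302]
toolR [[ 9.496e-01 -3.134e-01 -2.000e-04]
 [-3.134e-01 -9.496e-01 -7.000e-04]
 [ 1.000e-04  7.000e-04 -1.000e+00]]
```

Emit:
apply_moves(increments=[0,0,0,1,0.35,0.3,0.2,0,1,0.35,0.6,0.4,0,0,0.35,0.9,0.6,0,0,0.35,0.9,0.6,0,0,0.35,0.9,0.6,0,0,0.35,0.9,0.6,0,0,0.35,0.9,0.6,0,0,0.35,0.9,0.6,0,0,0.35,0.9,0.6,0,0,0.35], squeeze=40)

```text
time_s: 1.25
tcp_pos: [0.3107, 0.3996, 0.2314]
orientation: [-3.002, 0.925, 0.0]
ft_force: [0.1, -0.3, 0.4]
gripper_width: 0.0553
gripper_force: 0.0
```

Emit:
apply_moves(increments=[0.9,0.6,0,0,0.35,0.9,0.6,0,0,0.35,0.9,0.6,0,0,0.35,0.9,0.6,0,0,0.35,0.9,0.6,0,0,0.35,0.9,0.6,0,0,0.35,0.9,0.6,0,0,0.35,0.9,0.6,0,0,0.35,0.9,0.6,0,0,0.35,0.9,0.6,0,0,0.35])

```text
time_s: 2.25
tcp_pos: [0.4324, 0.0989, 0.2316]
orientation: [-3.002, 0.925, -0.001]
ft_force: [1.0, 0.5, 0.2]
gripper_width: 0.0559
gripper_force: 0.0
```

Emit:
apply_moves(increments=[0.9,0.6,0,0,0.35,0.9,0.6,0,0,0.35,0.9,0.7,0,0,0.35,0.9,0.6,0,0,0.35,0.9,0.6,0,0,0.35,0.6,0.4,0,0,0.35,0.3,0.2,0,0,0.35,0,0,0,0,0.35,0,0,0,0,0.35])

```text
time_s: 3.15
tcp_pos: [0.5033, -0.0825, 0.2312]
orientation: [-3.002, 0.926, 0.001]
ft_force: [0.1, 0.8, 0.5]
gripper_width: 0.0554
gripper_force: 0.0
```

```bash
cat > go.py <<'E'
import sys,numpy as np
from workcell import readout
from scipy.spatial.transform import Rotation as Ro
s=readout.sense();R=Ro.from_rotvec(s['orientation']).as_matrix()
t=np.array([float(v) for v in sys.argv[1:4]])
print(round(s['time_s'],2),np.round(s['tcp_pos'],4),'w',round(s['gripper_width'],4),'F',np.round(s['gripper_force'],1),np.round(s['ft_force'],2))
print('units',np.round(R.T@(t-s['tcp_pos'])/.03,3));print(np.round(R,3))
E
python3 go.py .509 -.1048 .079
```

```text
3.15 [ 0.5033 -0.0825  0.2312] w 0.0554 F 0.0 [0.06 0.82 0.53]
units [0.579 0.507 5.072]
[[ 0.826 -0.563 -0.   ]
 [-0.563 -0.826  0.   ]
 [-0.     0.    -1.   ]]
```

Emit:
apply_moves(increments=[0.3,0.25,0,0,0.35,0.28,0.26,0.4,0,0.35,0,0,0.8,0,0.35,0,0,0.8,0,0.35,0,0,0.8,0,0.35,0,0,0.8,0,0.35,0,0,0.4,0,0.35,0,0,0,0,0.35,0,0,0,0,0.35])

```text
time_s: 4.05
tcp_pos: [0.5097, -0.1053, 0.1117]
orientation: [3.002, -0.925, 0.0]
ft_force: [-0.2, 0.6, -0.2]
gripper_width: 0.0556
gripper_force: 0.0
```

```bash
python3 go.py .509 -.1048 .079; python3 - <<'E'
from workcell import optics
import cv2,numpy as np
w=optics.get_image('wrist')['color']
s=optics.get_image('scene')['color'][60:260,220:420]
cv2.imwrite('pics/w1.png',np.hstack([w[::,::],cv2.resize(s,(400,400))])[:, 240:])
E
```

```text
4.05 [ 0.5097 -0.1053  0.1117] w 0.0556 F 0.0 [-0.21  0.63 -0.19]
units [-2.90e-02 -1.00e-03  1.09e+00]
[[ 0.827 -0.563  0.   ]
 [-0.563 -0.827 -0.   ]
 [ 0.     0.    -1.   ]]
```

View pics/w1.png

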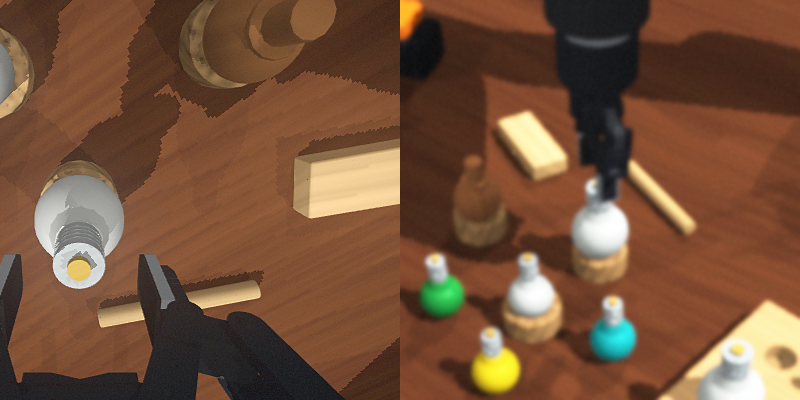

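The wrist view shows the stud at (319,269), midway between the fingers, so the alignment is good. I'll descend and grip.

Emit:
apply_moves(increments=[0,0,0.4,0,0.35,0,0,0.4,0,0.35,0,0,0.3,0,0.35,0,0,0,0,0.35,0,0,0,0,0.45,0,0,0,0,0.55,0,0,0,0,0.65,0,0,0,0,0.75,0,0,0,0,0.85,0,0,0,0,0.85])

```text
time_s: 5.15
tcp_pos: [0.5098, -0.1051, 0.0787]
orientation: [-3.002, 0.925, -0.002]
ft_force: [0.1, 1.5, 2.4]
gripper_width: 0.0274
gripper_force: 37.0
```

Emit:
apply_moves(increments=[0,0,0,0,1,0,0,0,0,1,0,0,-0.2,0,1,0,0,-0.4,0,1,0,0,-0.4,0,1,0,0,-0.4,0,1,0,0,0,0,1])

```text
time_s: 5.85
tcp_pos: [0.5106, -0.1051, 0.1227]
orientation: [-3.001, 0.925, -0.005]
ft_force: [0.6, -0.8, -0.5]
gripper_width: 0.0272
gripper_force: 36.3
```

```bash
python3 go.py .6128 .2071 .230; python3 - <<'E'
from workcell import optics
import cv2,numpy as np
w=optics.get_image('wrist')['color']
s=optics.get_image('scene')['color'][60:260,220:420]
cv2.imwrite('pics/w2.png',np.hstack([w[::,::],cv2.resize(s,(400,400))])[:, 240:])
E
```

```text
5.85 [ 0.5106 -0.1051  0.1227] w 0.0272 F 36.3 [ 0.62 -0.85 -0.49]
units [ -3.03  -10.529  -3.563]
[[ 0.827 -0.563  0.004]
 [-0.563 -0.827  0.   ]
 [ 0.003 -0.002 -1.   ]]
```

View pics/w2.png

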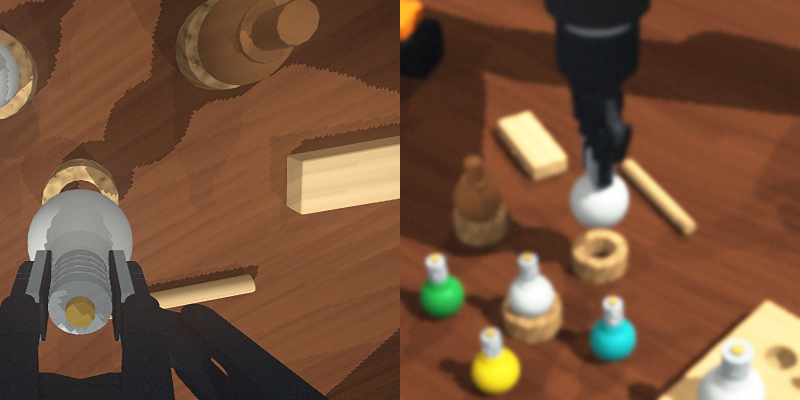

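The big bulb hangs upright in the grip and its ring is empty. Next I'll carry it to the wide pocket.

Emit:
apply_moves(increments=[0,0,-0.4,0,1,0,0,-0.8,0,1,0,0,-0.8,0,1,0,0,-0.4,0,1,-0.1,-0.3,0,0,1,-0.2,-0.6,0,0,1,-0.2,-0.8,0,0,1,-0.2,-0.8,0,0,1,-0.2,-0.8,0,0,1,-0.2,-0.8,0,0,1])

```text
time_s: 6.95
tcp_pos: [0.5508, 0.0165, 0.1908]
orientation: [3.001, -0.925, -0.003]
ft_force: [0.1, -0.3, -0.6]
gripper_width: 0.0272
gripper_force: 36.4
```

Emit:
apply_moves(increments=[-0.3,-0.8,0,0,1,-0.3,-0.8,0,0,1,-0.3,-0.8,0,0,1,-0.2,-0.8,0,0,1,-0.2,-0.8,0,0,1,-0.2,-0.8,0,0,1,-0.2,-0.6,0,0,1,-0.1,-0.3,0,0,1,0,0,0,0,1,0,0,0,0,1])

```text
time_s: 7.95
tcp_pos: [0.6026, 0.1864, 0.1921]
orientation: [3.002, -0.925, -0.001]
ft_force: [0.2, -1.1, -1.5]
gripper_width: 0.0273
gripper_force: 36.4
```

```bash
python3 go.py .6135 .2073 .0747
```

```text
7.95 [0.6026 0.1864 0.1921] w 0.0273 F 36.4 [ 0.2  -1.1  -1.47]
units [-0.091 -0.782  3.912]
[[ 0.826 -0.563 -0.001]
 [-0.563 -0.826 -0.   ]
 [-0.     0.001 -1.   ]]
```

Emit:
apply_moves(increments=[-0.05,-0.4,0,0,1,-0.04,-0.38,0.3,0,1,0,0,0.6,0,1,0,0,0.6,0,1,0,0,0.6,0,1,0,0,0.6,0,1,0,0,0.4,0,1,0,0,0.2,0,1,0,0,0,0,1,0,0,0,0,1])

```text
time_s: 8.95
tcp_pos: [0.6144, 0.2079, 0.0939]
orientation: [-3.002, 0.925, -0.001]
ft_force: [0.5, 0.3, -0.8]
gripper_width: 0.0273
gripper_force: 36.4
```

```bash
python3 go.py .6135 .2073 .0747; python3 - <<'E'
from workcell import optics
import cv2,numpy as np
s=optics.get_image('scene')['color'][180:340,320:520];t=optics.get_image('top')['color'][160:300,150:300]
cv2.imwrite('pics/p1.png',np.hstack([cv2.resize(s,(400,320)),cv2.resize(t,(343,320))]))
E
```

```text
8.95 [0.6144 0.2079 0.0939] w 0.0273 F 36.4 [ 0.53  0.3  -0.85]
units [-0.013  0.032  0.64 ]
[[ 0.826 -0.563  0.001]
 [-0.563 -0.826  0.   ]
 [ 0.001 -0.001 -1.   ]]
```

View pics/p1.png

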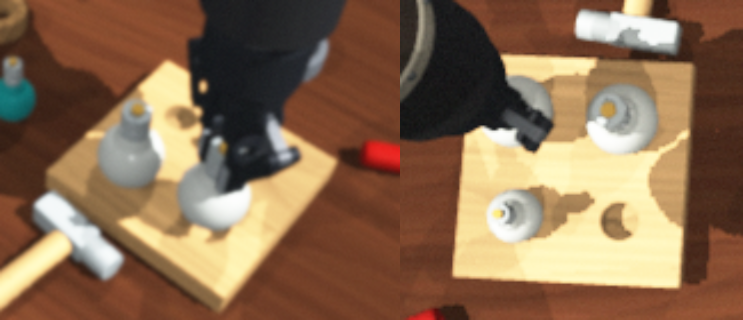

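The big bulb hovers over the wide pocket, clear of its neighbours. I'll lower it slowly.

Emit:
apply_moves(increments=[0,0.03,0.1,0,1,0,0,0.1,0,1,0,0,0.1,0,1,0,0,0.1,0,1,0,0,0.05,0,1,0,0,0.05,0,1,0,0,0,0,1,0,0,0,0,1])

```text
time_s: 9.85
tcp_pos: [0.6134, 0.2069, 0.0783]
orientation: [3.002, -0.925, 0.0]
ft_force: [0.6, 0.2, -0.3]
gripper_width: 0.0276
gripper_force: 36.4
```

Emit:
apply_moves(increments=[0,0,0.03,0,1,0,0,0.03,0,1,0,0,0,0,1,0,0,0,0,1])

```text
time_s: 10.25
tcp_pos: [0.6134, 0.2069, 0.0765]
orientation: [3.002, -0.925, 0.0]
ft_force: [-0.2, -0.4, -0.2]
gripper_width: 0.0273
gripper_force: 36.4
```

Emit:
apply_moves(increments=[0,0,0.03,0,1,0,0,0,0,1,0,0,0,0,1])

```text
time_s: 10.55
tcp_pos: [0.6136, 0.2071, 0.0758]
orientation: [-3.002, 0.925, -0.001]
ft_force: [0.4, 0.2, 1.0]
gripper_width: 0.0277
gripper_force: 36.8
```

Emit:
apply_moves(increments=[0,0,0.02,0,1,0,0,0,0,1,0,0,0,0,1])

```text
time_s: 10.85
tcp_pos: [0.6137, 0.2072, 0.0754]
orientation: [-3.002, 0.925, -0.001]
ft_force: [0.9, 0.3, 3.3]
gripper_width: 0.0274
gripper_force: 37.5
```

The wrist force has risen to about 3 N, so the bulb is touching its seat. I'll release gradually and retreat.

Emit:
apply_moves(increments=[0,0,0,0,0.68,0,0,0,0,0.65,0,0,0,0,0.6,0,0,0,0,0.5,0,0,0,0,0.4,0,0,0,0,0.35,0,0,0,0,0.35,0,0,-0.2,0,0.35,0,0,-0.4,0,0.35,0,0,-0.6,0,0.35])

```text
time_s: 11.85
tcp_pos: [0.613, 0.2067, 0.1114]
orientation: [3.001, -0.925, -0.001]
ft_force: [0.8, 0.1, -0.8]
gripper_width: 0.0553
gripper_force: 0.0
```

Emit:
apply_moves(increments=[0,0,-0.8,0,0.35,0,0,-0.8,0,0.35,0,0,-0.6,0,0.35,0,0,-0.3,0,0.35,0,0,0,0,0.35])

```text
time_s: 12.35
tcp_pos: [0.6141, 0.2073, 0.1881]
orientation: [-3.0, 0.925, -0.003]
ft_force: [0.1, 0.6, 0.4]
gripper_width: 0.0553
gripper_force: 0.0
```

```bash
python3 go.py .6208 -.105 .200
```

```text
12.35 [0.6141 0.2073 0.1881] w 0.0553 F 0.0 [0.12 0.62 0.38]
units [ 6.046  8.477 -0.413]
[[ 0.827 -0.563  0.003]
 [-0.563 -0.827  0.002]
 [ 0.001 -0.003 -1.   ]]
```

Emit:
apply_moves(increments=[0.2,0.3,0,0,0.4,0.4,0.5,0,0,0.4,0.5,0.7,0,0,0.4,0.5,0.7,0,0,0.4,0.5,0.7,0,0,0.4,0.5,0.7,0,0,0.4,0.5,0.7,0,0,0.4,0.5,0.7,0,0,0.4,0.5,0.7,0,0,0.4,0.5,0.7,0,0,0.4])

```text
time_s: 13.35
tcp_pos: [0.6183, -0.0321, 0.1849]
orientation: [3.001, -0.926, -0.003]
ft_force: [0.1, 0.7, 0.5]
gripper_width: 0.0514
gripper_force: 0.0
```

Emit:
apply_moves(increments=[0.5,0.7,0,0,0.4,0.5,0.7,0,0,0.4,0.3,0.5,0,0,0.4,0.15,0.2,0,0,0.4,0,0,0,0,0.4,0,0,0.4,0,0.4,0,0,0.8,0,0.4,0,0,0.8,0,0.4,0,0,0.6,0,0.4,0,0,0,0,0.4])

```text
time_s: 14.35
tcp_pos: [0.6176, -0.105, 0.1044]
orientation: [3.001, -0.924, -0.009]
ft_force: [-0.2, -0.2, -0.5]
gripper_width: 0.0514
gripper_force: 0.0
```

Emit:
apply_moves(increments=[0,0,0,0,0.4,0,0,0,0,0.4])

```text
time_s: 14.55
tcp_pos: [0.6206, -0.1055, 0.109]
orientation: [-3.002, 0.924, -0.002]
ft_force: [0.3, -0.4, 0.1]
gripper_width: 0.0508
gripper_force: 0.0
```

```bash
python3 go.py .6208 -.105 .064; python3 - <<'E'
from workcell import optics
import cv2,numpy as np
w=optics.get_image('wrist')['color'][:,150:490]
t=optics.get_image('top')['color'][160:300,150:300]
cv2.imwrite('pics/w3.png',np.hstack([w,cv2.resize(t,(429,400))]))
E
```

```text
14.55 [ 0.6206 -0.1055  0.109 ] w 0.0508 F 0.0 [ 0.34 -0.35  0.11]
units [-0.006 -0.018  1.5  ]
[[ 0.827 -0.562  0.002]
 [-0.562 -0.827 -0.   ]
 [ 0.001 -0.001 -1.   ]]
```

View pics/w3.png

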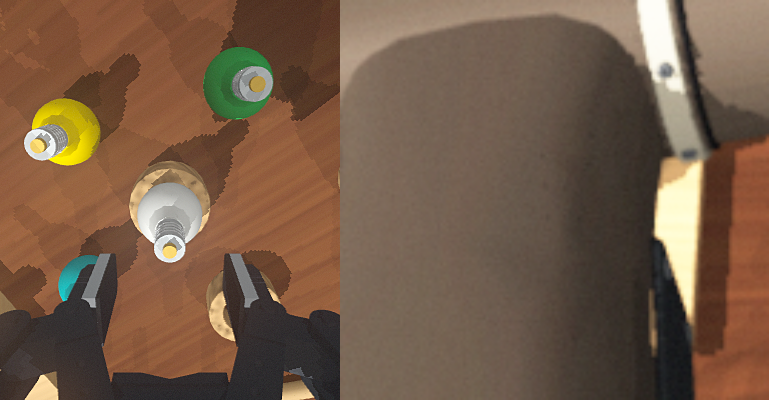

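The white small bulb's stud is at (320,250) in the wrist view, centred between the fingers, and its look-alikes are clear. I'll descend and grip.

Emit:
apply_moves(increments=[0,0,0.4,0,0.4,0,0,0.5,0,0.4,0,0,0.4,0,0.4,0,0,0.2,0,0.4,0,0,0,0,0.4,0,0,0,0,0.55,0,0,0,0,0.65,0,0,0,0,0.75,0,0,0,0,0.85,0,0,0,0,0.95])

```text
time_s: 15.65
tcp_pos: [0.6205, -0.1058, 0.0637]
orientation: [-3.002, 0.925, -0.002]
ft_force: [1.6, 1.2, 2.0]
gripper_width: 0.0169
gripper_force: 36.1
```

Emit:
apply_moves(increments=[0,0,0,0,1,0,0,0,0,1,0,0,0,0,1])

```text
time_s: 15.95
tcp_pos: [0.6205, -0.1059, 0.0635]
orientation: [-3.002, 0.925, -0.002]
ft_force: [0.9, 2.9, 5.1]
gripper_width: 0.0169
gripper_force: 36.9
```

Emit:
apply_moves(increments=[0,0,-0.2,0,1,0,0,-0.4,0,1,0,0,-0.4,0,1,0,0,-0.8,0,1,0,0,-0.8,0,1,0,0,-0.8,0,1,0,0,-0.6,0,1,0,0,-0.3,0,1,0,0,0,0,1,0,0,0,0,1])

```text
time_s: 16.95
tcp_pos: [0.6193, -0.106, 0.1915]
orientation: [-3.002, 0.926, 0.001]
ft_force: [-0.3, -1.0, -0.6]
gripper_width: 0.0171
gripper_force: 35.5
```

```bash
python3 go.py .523 .1297 .064
```

```text
16.95 [ 0.6193 -0.106   0.1915] w 0.0171 F 35.5 [-0.26 -0.98 -0.62]
units [-7.073 -4.685  4.254]
[[ 0.826 -0.563 -0.001]
 [-0.563 -0.826  0.   ]
 [-0.001  0.    -1.   ]]
```

Emit:
apply_moves(increments=[-0.3,-0.2,0,0,1,-0.5,-0.3,0,0,1,-0.7,-0.5,0,0,1,-0.7,-0.5,0,0,1,-0.7,-0.5,0,0,1,-0.7,-0.5,0,0,1,-0.7,-0.5,0,0,1,-0.7,-0.4,0,0,1,-0.7,-0.4,0,0,1,-0.6,-0.4,0,0,1])

```text
time_s: 17.95
tcp_pos: [0.5328, 0.1062, 0.1915]
orientation: [3.002, -0.924, -0.001]
ft_force: [0.5, 0.7, -0.4]
gripper_width: 0.0169
gripper_force: 35.5
```

Emit:
apply_moves(increments=[-0.4,-0.3,0,0,1,-0.3,-0.2,0,0,1,0,0,0,0,1,0,0,0.3,0,1,0,0,0.6,0,1,0,0,0.6,0,1,0,0,0.6,0,1,0,0,0.5,0,1,0,0,0,0,1,0,0,0,0,1])

```text
time_s: 18.95
tcp_pos: [0.5257, 0.1281, 0.1137]
orientation: [3.001, -0.926, -0.001]
ft_force: [0.2, -0.2, 0.1]
gripper_width: 0.0165
gripper_force: 35.5
```

```bash
python3 go.py .523 .1297 .0655
```

```text
18.95 [0.5257 0.1281 0.1137] w 0.0165 F 35.5 [ 0.17 -0.24  0.09]
units [-0.105  0.005  1.606]
[[ 0.826 -0.564 -0.001]
 [-0.564 -0.826 -0.001]
 [-0.     0.001 -1.   ]]
```

Emit:
apply_moves(increments=[-0.1,0,0.3,0,1,0,0,0.4,0,1,0,0,0.3,0,1,0,0,0.2,0,1,0,0,0.1,0,1,0,0,0.1,0,1,0,0,0,0,1,0,0,0,0,1])

```text
time_s: 19.75
tcp_pos: [0.5233, 0.1305, 0.0722]
orientation: [-3.002, 0.925, -0.0]
ft_force: [-0.4, -0.8, 0.7]
gripper_width: 0.0168
gripper_force: 35.5
```

Emit:
apply_moves(increments=[0,0,0.03,0,1,0,0,0.03,0,1,0,0,0,0,1,0,0,0,0,1])

```text
time_s: 20.15
tcp_pos: [0.5232, 0.1304, 0.0702]
orientation: [-3.002, 0.925, -0.0]
ft_force: [-0.7, -0.9, 0.0]
gripper_width: 0.0169
gripper_force: 35.5
```

```bash
python3 go.py .523 .1297 .0655
```

```text
20.15 [0.5232 0.1304 0.0702] w 0.0169 F 35.5 [-0.67 -0.91  0.02]
units [0.01  0.023 0.158]
[[ 0.826 -0.563  0.   ]
 [-0.563 -0.826  0.   ]
 [ 0.    -0.    -1.   ]]
```

Emit:
apply_moves(increments=[0,0.02,0.03,0,1,0,0,0.03,0,1,0,0,0.03,0,1,0,0,0,0,1,0,0,0,0,1])

```text
time_s: 20.65
tcp_pos: [0.5228, 0.13, 0.0675]
orientation: [3.002, -0.925, 0.0]
ft_force: [-1.1, -0.3, -1.2]
gripper_width: 0.0166
gripper_force: 35.5
```

Emit:
apply_moves(increments=[0,0,0.03,0,1,0,0,0,0,1,0,0,0,0,1])

```text
time_s: 20.95
tcp_pos: [0.5231, 0.13, 0.0668]
orientation: [-3.002, 0.925, -0.001]
ft_force: [0.7, 0.3, 2.3]
gripper_width: 0.0167
gripper_force: 36.2
```

Emit:
apply_moves(increments=[0,0,0.02,0,1,0,0,0,0,1,0,0,0,0,1])

```text
time_s: 21.25
tcp_pos: [0.5233, 0.1301, 0.0664]
orientation: [-3.002, 0.925, -0.001]
ft_force: [1.3, -1.3, 5.0]
gripper_width: 0.0166
gripper_force: 37.3
```

The small bulb is seated too, with about 5 N of contact. I'll release and retreat, moving far enough away to see the tray.

Emit:
apply_moves(increments=[0,0,0,0,0.8,0,0,0,0,0.77,0,0,0,0,0.72,0,0,0,0,0.6,0,0,0,0,0.5,0,0,0,0,0.4,0,0,0,0,0.4,0,0,-0.2,0,0.4,0,0,-0.4,0,0.4,0,0,-0.6,0,0.4])

```text
time_s: 22.25
tcp_pos: [0.5224, 0.1297, 0.1025]
orientation: [3.001, -0.925, -0.001]
ft_force: [-0.2, -0.2, 0.4]
gripper_width: 0.0513
gripper_force: 0.0
```

Emit:
apply_moves(increments=[0,0,-0.8,0,0.4,0,0,-0.8,0,0.4,0,0,-0.8,0,0.4,0.2,0.3,-0.8,0,0.4,0.4,0.6,0,0,0.4,0.6,0.9,0,0,0.4,0.6,0.9,0,0,0.4,0.6,0.9,0,0,0.4,0.6,0.9,0,0,0.4,0.6,0.9,0,0,0.4])

```text
time_s: 23.25
tcp_pos: [0.5208, -0.066, 0.1994]
orientation: [-3.002, 0.925, -0.002]
ft_force: [1.2, 0.7, -0.5]
gripper_width: 0.051
gripper_force: 0.0
```

Emit:
apply_moves(increments=[0.6,0.9,0,0,0.4,0.4,0.6,0,0,0.4,0.2,0.3,0,0,0.4,0,0,0,0,0.4,0,0,0,0,0.4])

```text
time_s: 23.75
tcp_pos: [0.5202, -0.1295, 0.1985]
orientation: [-3.002, 0.926, -0.001]
ft_force: [0.1, 0.6, 0.4]
gripper_width: 0.0511
gripper_force: 0.0
```

```bash
python3 - <<'E'
from workcell import optics
import cv2,numpy as np
s=optics.get_image('scene')['color'][180:340,320:520];t=optics.get_image('top')['color'][176:292,168:284]
cv2.imwrite('pics/end.png',np.hstack([cv2.resize(t,(394,394),interpolation=2),cv2.resize(s,(400,394))]))
E
```

```text
(no output)
```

View pics/end.png

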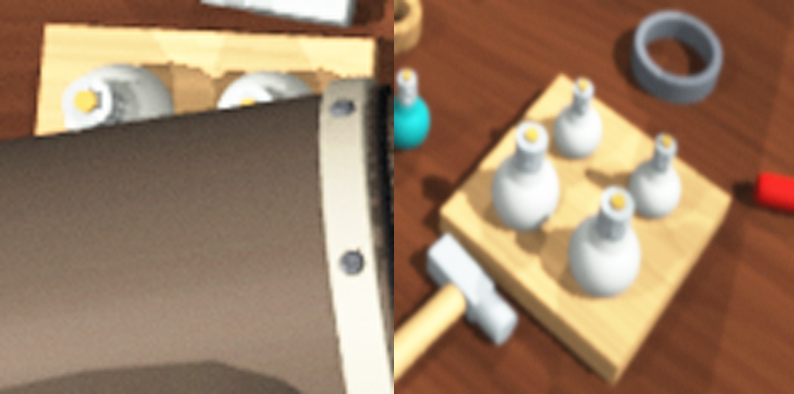

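The scene view shows all four bulbs upright in their pockets: the big globe at about (425,285) and the small one at about (412,234). I'll check those numbers before handing in.

```bash
python3 - <<'E'
from h import *
S=optics.get_image('scene');m=np.array([.5678,.1682]);a=-.071
r=np.array([[np.cos(a),-np.sin(a)],[np.sin(a),np.cos(a)]])
for uv,z in(((425,284.8),.046),((431.5,262),.11),((412,234),.042),((414.5,215),.096)):
    print(np.round(r.T@(ray(S['intrinsics'],S['R'],S['t'],uv,z)-m),4))
E
```

```text
[0.0457 0.046 ]
[0.046  0.0458]
[-0.0383 -0.0371]
[-0.0349 -0.0389]
```

```bash
python3 -c "
from workcell import sign_off
print(sign_off())"
```

```text
the job is handed in; nothing more can be done
None
```

I set the big bulb in the wide pocket and the small bulb in the narrow one, both cap up and released, and handed the job in at about 24 s; the last camera check put both within about 5 mm of their pocket centres, but no verdict came back.

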